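Put a battery pack on charge under a spring-closed dust cover

TASK

Put the small battery pack that lies on the charging dock's loading ledge on charge: with one fingertip press the dock's side bar down to hold the spring-closed clear dust cover open, and meanwhile push the pack with the other fingertip along the ledge, under the cover, until it is fully home against the contacts. Then draw the fingers back, let the cover spring fully shut over the pack and move clear. Push the pack only, never pick it up or tip it, and leave the other things on the bench where they are.

Things in the scene. Friction and masses are not known exactly. Their poses are not given: they have to be found in the camera images.
- dock: Charging dock, fixed, level. Base plate 5 mm thick: open loading ledge (x -137 to 0 mm), covered bay (x 0 to 64), grey housing 44 mm high behind it (x 64 to 118). Origin on the bench below the middle of the bay's doorway; x is the loading direction (roughly away from the robot), y left, z up. All 'dock' x, y, z in these texts are mm in this frame. Ledge and bay floor are one surface at z = 5.
- doorway (a point): Middle of the doorway on the bay floor (dock 0, 0, 5). The bay is 32 mm wide (y -16 to 16) between walls 23 mm high (tops at z = 28).
- ledge (a point): Point of the ledge's floor at dock (-60, 0, 5). The ledge is a smooth channel that guides the pack into the doorway: left rail straight, inner face at y = 16 all along; right rail opening slightly to the front, inner face from y = -16 at the doorway to y = -22 at x = -134; both rails' tops at z = 15. The channel is open at its front end.
- contact_stop (a point): Foot of the contact face at the end of the bay (dock 64, 0, 5): the pack's front face meets it.
- hinge (a point): Point of the hinge shaft's axis above the doorway (dock 0, 20, 28). The 6 mm shaft runs along x over the left rail from x = -134 to 64, in bearing blocks (at x = -131, -3, 60) whose tops are at z = 35.
- cover: The dust cover with its shaft and press bar (one moving piece). Origin on the shaft's axis above the doorway; shut, its axes are parallel to the dock's. Clear sheet with grey hems: shut it spans dock x 0 to 62, y -22 to 20, top at z = 35; its front skirt hangs in the doorway down to z = 23.5 and stops the pack (top at z = 29). Open, it stands upright over the left wall, edge at z = 70.
- cover_hinge (a joint): Dust cover's angle (rad) about the shaft: 0 shut, 1.40 fully open (stop). A spring always shuts it (0.06 N m shut, 0.13 N m open). Pushing the press bar down opens it.
- press_bar (a point): Black bar, 12 mm thick, along dock x from -131 to 61, left of the dock, turning with the cover 32 mm from the shaft. This point: mid-bar, on its axis. Axis at y 44, z 49.5 (cover shut); y 52, z 29 (half way); y 45, z 8, upper side z 14 (cover at 1.40). Pressed down near y = 45 it takes 3 to 10 N anywhere along it; a fingertip can slide along it while holding it down.
- pack: The small battery pack: black box 58 mm long (its x), 26 wide (y), 24 high, 80 to 150 g, loose, flat on the ledge in front of the doorway, roughly in line with it; grey panel on top. Origin in the middle of its underside. Home, its front face is at dock x = 64: origin at x = 35, rear face 6 mm inside the doorway.
- lamp_brick: Bystander: large black lamp battery 98 x 66 x 42 mm (+4 mm boss), right of the ledge; origin in the middle of its underside.
- glue: Bystander: white glue bottle, 44 mm across, 115 mm high, right of the dock's rear part; origin in the middle of its underside.
- reel: Bystander: empty yellow cable reel, 68 mm across, 42 mm high, left of the dock; origin in the middle of its underside.
- driver: Bystander: screwdriver with a wooden handle, 190 mm long, lying at the left; origin below its middle.
- jar: Bystander: glass jar with a steel lid, 64 mm across, 75 mm high, at the right; origin in the middle of its underside.
- torch: Bystander: dark metal torch standing on its head, 40 mm across, 100 mm high, at the right; origin in the middle of its underside.
- carton: Bystander: small cardboard box 85 x 55 x 36 mm, at the left; origin in the middle of its underside.
Things that resemble listed ones, but are neither listed nor needed, are in the scene too. Of the things that look like the pack, the smallest one is meant.

How it is judged (in metres and radians):
On the way, in this order (a step that is already met when the one before it is completed fails the run):
1. the cover is held open by a finger on its press bar, the pack still outside the doorway (value of joint cover_hinge above 0.9 rad and contact force between the fingers and cover above 0.5 N and x of pack in the frame of dock below -0.02 m), for 0.1 s.
2. with the bar still held down by a finger, the pack is pushed in under the cover until it is home (value of joint cover_hinge above 0.6 rad and contact force between the fingers and cover above 0.5 N and x of pack in the frame of dock above 0.031 m), for 0.1 s.
At the end, for the whole second after the job is handed in: The pack lies in the bay, within 4 mm of fully home against the contacts and at rest on the bay floor, and the cover is shut over it (within 0.06 rad) (x of pack in the frame of dock above 0.031 m and z of pack in the frame of dock below 0.008 m and value of joint cover_hinge below 0.06 rad and linear speed of pack below 0.01 m/s); the robot touches nothing.
It fails at once if the pack is lifted more than 12 mm off the ledge (z of pack in the frame of dock above 0.017 m).
It fails at once if the pack is tipped more than 0.35 rad (angle between pack's own z axis and vertical above 0.35 rad).
It fails at once if a bystander is moved more than 20 mm (distance of any of lamp_brick, glue, reel, driver, jar, torch, carton from where it was at the start of the episode above 0.02 m).
It also fails if it takes over 51 s, if anything falls off the work surface, if the arm or the gripper's body presses on something with over 40 N, if the wrist force passes 120 N, or if a joint passes its speed limit or range.

ROBOT

A 6-joint arm with a two-finger parallel gripper is mounted at the origin on the work surface. World frame = base frame: x ahead of the robot, y to its left, z up, the work surface at z = 0. Lengths are in mm, angles in degrees, forces in N, time in s.
With the tool pointing down it reaches from about 300 to 750 mm from the base axis. Payload 8.5 kg.
Tool frame: the origin (TCP) lies midway between the tips of the shut fingers; the grasp point (between the pads) lies r.grip_depth behind it (r.grip_depth is the distance from the TCP to the grasp point, in mm); z points along the fingers, y is the direction in which the jaws open and shut (so a half turn about z gives the same grasp; the last joint's range is limited). The gripper opens to 85 mm and grips with 20 to 120 N. Pads are 22 mm wide; open, the fingers measure 114 mm over their backs; the gripper's body (76 mm by 85 mm) begins 54 mm behind the grasp point. The pads swing forward as they close: fully open they stand 13 mm farther back than shut.
Start: joints at [-12.336, 21.807, 74.336, -0, 83.858, -12.336], TCP at [549.982, 0.002, 231.322] pointing down, gripper open.
Joint ranges: [-178.18, 178.18], [-50.72, 133.34], [12.68, 142.11], [-81.47, 261.47], [9.98, 163.14], [-165.26, 165.26]. Speed limits (degrees/s): [136.94, 136.94, 180, 180, 180, 180].

INTERFACE

Orientations are given as [roll, pitch, yaw] about the fixed x, y, z axes, in that order (R = Rz(yaw) Ry(pitch) Rx(roll)).
In Python, from rig import state, optics, ticket, r gives the robot as it stands.
- The arm moves only by the tool step_arm, never from a script. Its argument "moves" is a list of rows, each an object of numbers: "x", "y", "z": the shift along the tool's x, y, z in mm; "rx", "ry", "rz": the turn, a rotation vector about the tool's x, y, z in rad; "jaw": the opening, from 0 (shut) to 1 (fully open). A call has 1 to 10 rows; each row is the pose to reach, as a shift and turn from the pose measured when the call began, along the tool's axes at that moment; what a row does not reach only later rows make up. A row lasts 1/8 s, in which the tool goes at most 62.5 mm and 10.7 degrees, less where a joint would pass 70% of its speed; a pose out of reach is approached as far as the arm can. A call with a gripper value outside its range is refused whole. The fingers move at their own pace and stop on an object; "force" is the grip in N (left out, the last holds). Time passes only in rows, so rows that repeat a pose let the fingers close. It gives the time, the measured TCP pose, the force and the opening at its end, in the units of the state.
- state(): the state, without advancing time (a new reading comes with each control period).
- optics.snapshot(name): name is "scene" or "side" or "wrist"; returns a dict with "img" (480x640x3 uint8, red, green, blue), "intrinsics" (3x3 intrinsics, pixels), "cam_to_world" (4x4, takes a point from camera to world coordinates). Camera axes: x right, y down, z forward; pixel columns grow to the right and rows downward; lengths in mm; the calibration is good to about 2 mm. A picture is of the moment at which its call begins. There is no depth.
- ticket.close_job(): hands the job in, once; it reports no verdict.
The state is a dict: "clock": time; "joint_pos": joint angles; "joint_velocities": joint speeds; "joint_efforts": joint torques, N m; "tcp_pos": TCP position; "ee_rot": TCP orientation; "force": force on the tool from outside, world axes, zero at the start; "torque": the same for the moment, N m; "opening": finger opening in mm.
Only numpy, scipy, OpenCV 4.12 (cv2) and the standard library are available. Lean on these libraries where they do the work, as an engineer would, in place of code of your own. Each camera call takes 0.05 s, during which the arm holds its last target.

## Working session

There is one attempt and no reset: what is moved stays moved. The work goes in short steps, Python scripts to look and compute and a tool call to move; the robot and the scene stay as the last step left them, time stands still between calls to the robot, and variables do not carry over. Pictures are saved under pics/ and viewed, and the job is handed in when it is done.

Besides the shell and the picture viewer there is one more tool, called after "Request:" in YAML: its name, and indented under it one key for each argument. step_arm: Moves the arm, as the interface text tells. Its arguments: {"type":"object","properties":{"moves":{"type":"array"},"force":{"type":"number"}},"required":["moves"]}

```bash
ls; mkdir -p pics; python3 - <<'E'
from rig import state, optics, ticket, r
import cv2
print(state()); print(r.grip_depth)
for n in ("scene","side","wrist"):
    s=optics.snapshot(n); cv2.imwrite(f"pics/{n}0.png",s["img"][:,:,::-1]); print(n,s["intrinsics"],s["cam_to_world"])
E
```

```text
pics
{'clock': 0.0, 'joint_pos': array([-1.23365206e+01,  2.18399397e+01,  7.43850220e+01, -9.91661623e-04,
        8.38584082e+01, -1.23352483e+01]), 'joint_velocities': array([-0.02571859, -0.06627067,  0.03214351,  0.00097459,  0.08122882,
       -0.0854276 ]), 'joint_efforts': array([-1.00240642e-03, -4.48466885e+01, -2.31285810e+01, -2.87182611e-04,
        4.73836102e-03,  1.77242771e-05]), 'tcp_pos': array([5.49701434e+02, 5.13298412e-02, 2.30720048e+02]), 'ee_rot': array([-1.79918344e+02, -1.68473690e-02,  8.99988226e+01]), 'force': array([-0.16372548, -0.38290845,  0.30530514]), 'torque': array([-0.09796018, -0.03024044,  0.00112529]), 'opening': 85.31319653474398}
18.700000000000003
scene [[477.5737015    0.         317.62736973]
 [  0.         477.5737015  237.04328559]
 [  0.           0.           1.        ]] [[-5.94563833e-01  5.19282632e-01 -6.13872459e-01  1.21778262e+03]
 [ 8.03982754e-01  3.93715546e-01 -4.45645376e-01  4.55020791e+02]
 [ 1.02752263e-02 -7.58507493e-01 -6.51583305e-01  7.69048014e+02]
 [ 0.00000000e+00  0.00000000e+00  0.00000000e+00  1.00000000e+00]]
side [[588.49656971   0.         313.17667332]
 [  0.         588.49656971 241.25359947]
 [  0.           0.           1.        ]] [[ 9.09292262e-01 -3.22543795e-01  2.62969736e-01  2.11556396e+02]
 [-4.15751643e-01 -6.76137624e-01  6.08266787e-01 -7.97817544e+02]
 [-1.83889456e-02 -6.62422383e-01 -7.48904823e-01  1.00091978e+03]
 [ 0.00000000e+00  0.00000000e+00  0.00000000e+00  1.00000000e+00]]
wrist [[413.47592      0.         311.54026904]
 [  0.         413.47592    234.72649726]
 [  0.           0.           1.        ]] [[ 9.99998436e-01 -3.88194414e-04 -1.72571297e-03  5.50672279e+02]
 [-8.90307254e-04 -9.53490747e-01 -3.01420971e-01  7.65691884e+01]
 [-1.52844141e-03  3.01422036e-01 -9.53489601e-01  3.73540280e+02]
 [ 0.00000000e+00  0.00000000e+00  0.00000000e+00  1.00000000e+00]]
```

View pics/scene0.png

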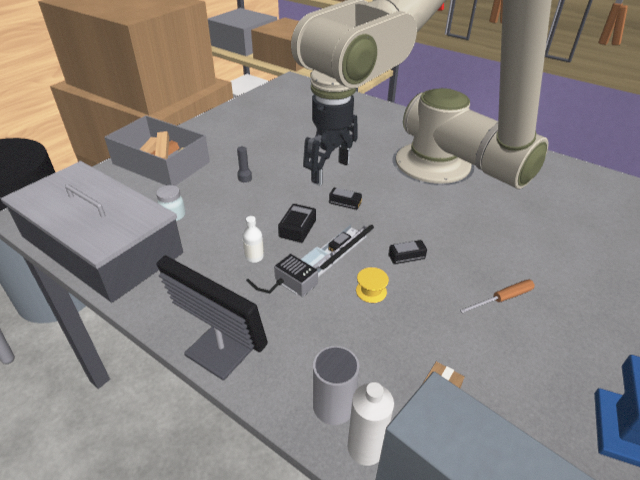

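View pics/side0.png

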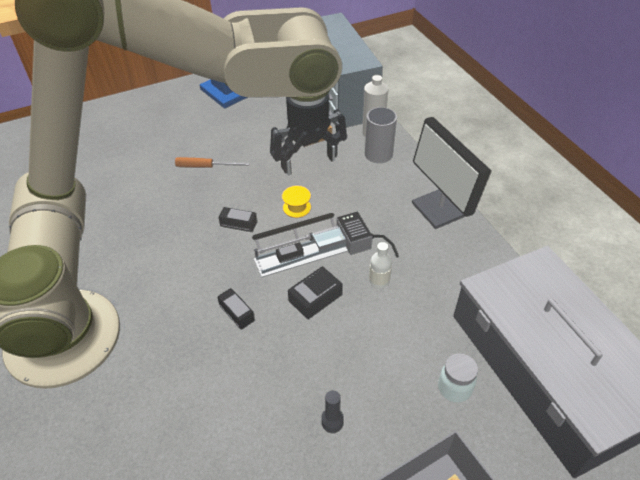

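View pics/wrist0.png

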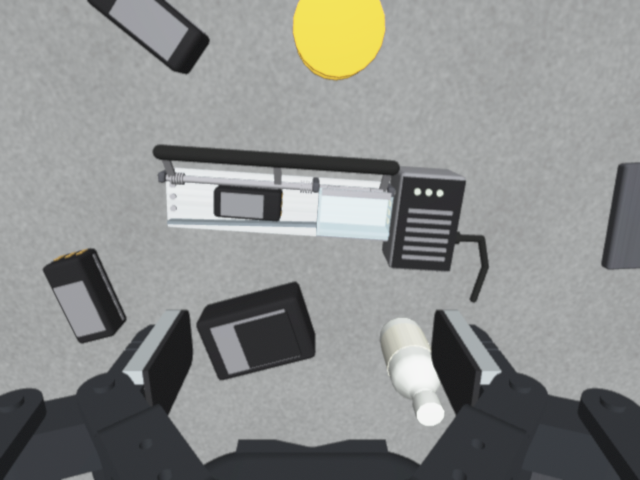

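Candidates for the pack (wrist view): on the ledge at (248,203), which is the smallest; loose packs at (85,295) and (150,30); lamp brick at (257,330). I choose the one on the ledge and check it in a close crop.

```bash
python3 - <<'E'
import cv2
i=cv2.imread("pics/wrist0.png")
cv2.imwrite("pics/w0crop.png",cv2.resize(i[135:280,145:305],None,fx=5,fy=4,interpolation=cv2.INTER_CUBIC)[:, :])
cv2.imwrite("pics/w0crop2.png",cv2.resize(i[135:280,300:470],None,fx=4,fy=4,interpolation=cv2.INTER_CUBIC))
E
```

```text
(no output)
```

View pics/w0crop.png

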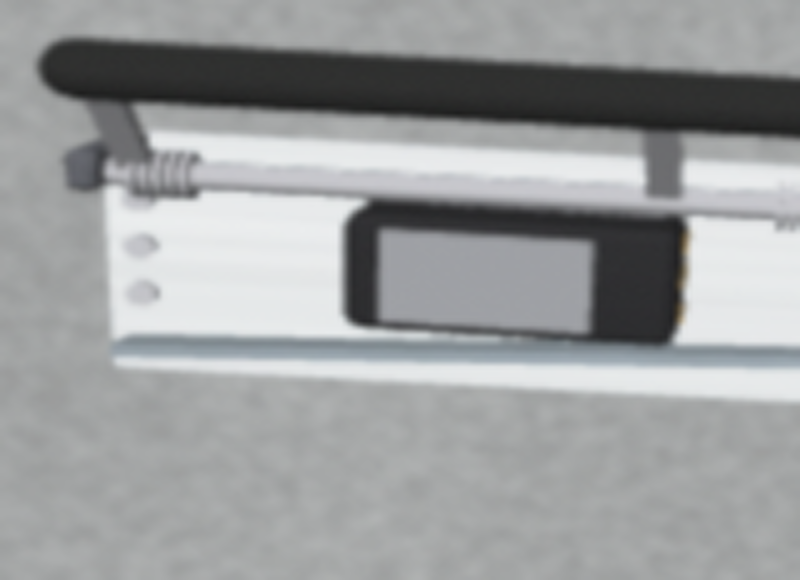

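View pics/w0crop2.png

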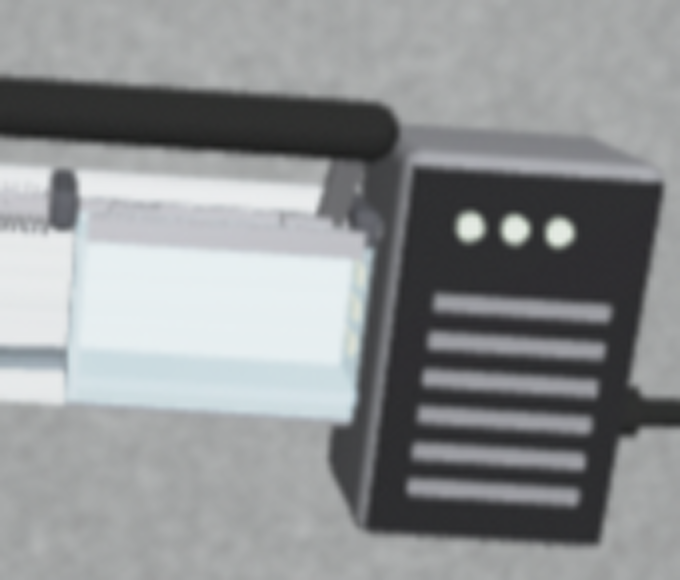

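The crop shows the black box on the ledge between the rails: body at crop x 345–688, grey panel on top, contacts toward the doorway. It is the smallest pack, so the choice stands. Next I fit the dock pose.

```bash
cat > h.py <<'E'
import numpy as np
from rig import state, optics, ticket, r
import cv2
from scipy.optimize import least_squares
def proj(s,P):
    P=np.atleast_2d(P); M=np.linalg.inv(s["cam_to_world"]); c=P@M[:3,:3].T+M[:3,3]
    q=c@s["intrinsics"].T; return q[:,:2]/q[:,2:]
def ray(s,uv,z):
    T=s["cam_to_world"]; d=T[:3,:3]@np.linalg.inv(s["intrinsics"])@np.array([uv[0],uv[1],1]); o=T[:3,3]
    return o+d*(z-o[2])/d[2]
def d2w(D,p):
    x,y,a=D; p=np.atleast_2d(p); c,s=np.cos(a),np.sin(a)
    return np.c_[x+c*p[:,0]-s*p[:,1], y+s*p[:,0]+c*p[:,1], p[:,2]]
def w2d(D,p):
    x,y,a=D; p=np.atleast_2d(p); c,s=np.cos(a),np.sin(a); dx,dy=p[:,0]-x,p[:,1]-y
    return np.c_[c*dx+s*dy,-s*dx+c*dy,p[:,2]]
E
python3 - <<'E'
from h import *
s=optics.snapshot("wrist")
pts=np.array([[-131,44,49.5],[61,44,49.5],[-131,20,35],[-3,20,35],[0,-22,35]])
px=np.array([[153.2,151.7],[399.3,168],[161.6,176],[315.7,183],[316.3,235.2]])
f=lambda q:(proj(s,d2w((q[0],q[1],q[2]),pts))-px).ravel()
o=least_squares(f,[560,180,0],loss="soft_l1"); print(o.x,np.round(f(o.x).reshape(-1,2),1))
D=o.x; np.save("D.npy",D)
# pack top corners z=29 : crop points
for c in [(345,265),(675,342),(688,225),(360,325),(372,200),(375,230),(595,240),(592,333),(377,322)]:
    uv=(145+c[0]/5,135+c[1]/4); print(c,np.round(w2d(D,ray(s,uv,29)),1), np.round(w2d(D,ray(s,uv,5))[0,:2],1))
for c in [(645,160),(682,160),(95,110),(150,150)]:
    uv=(145+c[0]/5,135+c[1]/4); print("arm",c,np.round(w2d(D,ray(s,uv,40)),1))
for c in [(413,165),(365,530),(663,182),(603,543)]:
    uv=(300+c[0]/4,135+c[1]/4); print("house",np.round(w2d(D,ray(s,uv,44)),1))
E
```

```text
[555.5268359   -9.47243353  56.48007515] [[-0.2 -2.5]
 [ 0.8 -1.9]
 [-0.7  0.9]
 [ 0.3  4.4]
 [-0.2  0.5]]
(345, 265) [[-88.8   1.   29. ]] [-94.2  -4.9]
(675, 342) [[-31.9 -12.2  29. ]] [-33.4 -19. ]
(688, 225) [[-30.8  13.6  29. ]] [-32.3   8.6]
(360, 325) [[-86.3 -12.1  29. ]] [-91.5 -18.9]
(372, 200) [[-84.2  15.3  29. ]] [-89.3  10.4]
(375, 230) [[-83.7   8.9  29. ]] [-88.8   3.6]
(595, 240) [[-46.4   9.3  29. ]] [-48.9   4. ]
(592, 333) [[-46.3 -11.2  29. ]] [-48.8 -17.9]
(377, 322) [[-83.3 -11.2  29. ]] [-88.4 -18. ]
arm (645, 160) [[-37.8  28.7  40. ]]
arm (682, 160) [[-31.8  29.2  40. ]]
arm (95, 110) [[-126.2   32.8   40. ]]
arm (150, 150) [[-117.7   25.3   40. ]]
house [[65.8 35.4 44. ]]
house [[ 66.1 -43.3  44. ]]
house [[116.3  35.4  44. ]]
house [[117.4 -42.8  44. ]]
```

```bash
cat > ov.py <<'E'
from h import *
import sys
def wire(D):
    L=[]
    L.append([(-131,44,49.5),(61,44,49.5)])
    L.append([(-134,20,28),(64,20,28)])
    L.append([(0,-22,35),(62,-22,35),(62,20,35),(0,20,35),(0,-22,35)])
    L.append([(-134,16,15),(0,16,15)]); L.append([(-134,-22,15),(0,-16,15)])
    L.append([(-137,-22,5),(-137,16,5)])
    L.append([(64,-20,44),(64,20,44)])
    L.append([(-131,14,35),(-131,26,35)]);L.append([(-3,14,35),(-3,26,35)])
    return [d2w(D,np.array(l,float)) for l in L]
def draw(s,D,out,box,f):
    x0,y0,x1,y1=box
    im=cv2.resize(np.ascontiguousarray(s["img"][y0:y1,x0:x1,::-1]),None,fx=f,fy=f,interpolation=cv2.INTER_CUBIC)
    for l in wire(D):
        q=((proj(s,l)-[x0,y0])*f).astype(int)
        cv2.polylines(im,[q.reshape(-1,1,2)],False,(0,0,255),1)
    cv2.imwrite(out,im)
E
python3 - <<'E'
from ov import *
D=np.load("D.npy"); D[2]=(D[2]+np.pi)%(2*np.pi)-np.pi; np.save("D.npy",D); print(D)
draw(optics.snapshot("wrist"),D,"pics/ow.png",(145,135,405,280),3)
draw(optics.snapshot("side"),D,"pics/os.png",(240,200,400,290),5)
draw(optics.snapshot("scene"),D,"pics/oc.png",(270,215,390,300),6)
E
```

```text
[ 5.55526836e+02 -9.47243353e+00 -6.85926142e-02]
```

View pics/ow.png

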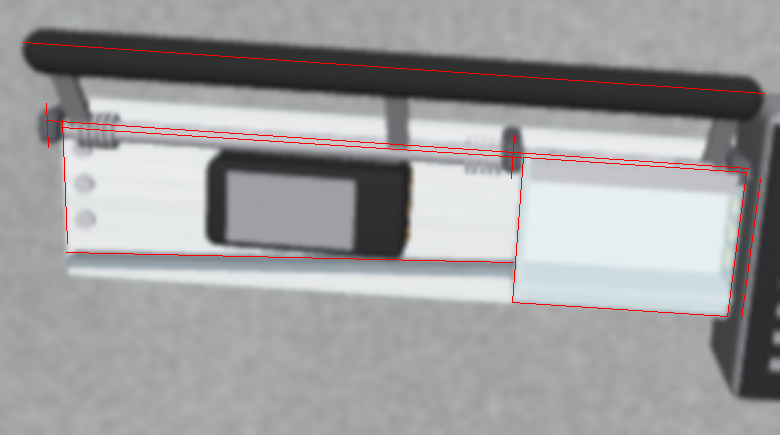

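View pics/os.png

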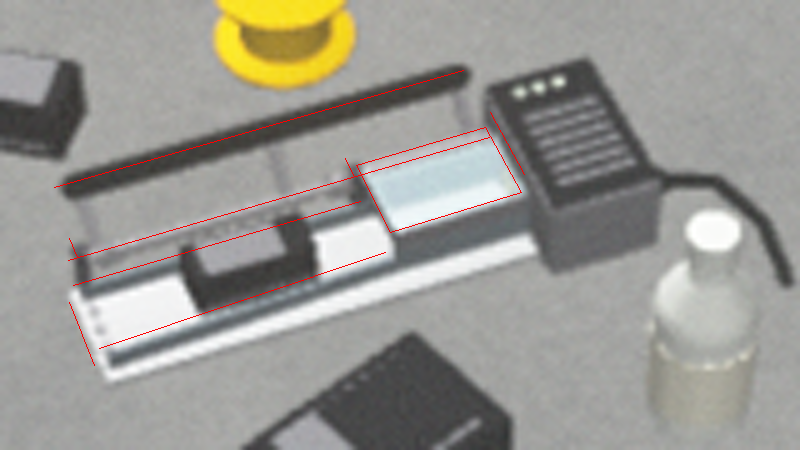

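View pics/oc.png

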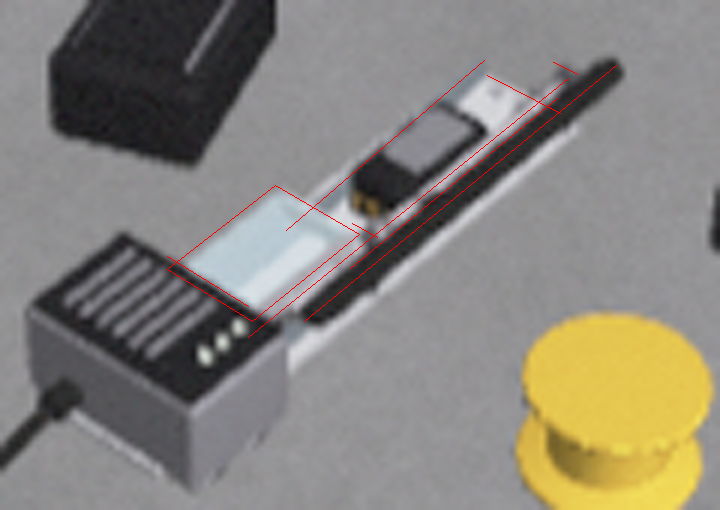

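The overlay agrees within 2–3 mm. I'll go above the start station, turned to the dock's yaw, and look again from close up.

Request:
step_arm:
  moves:
    - {"x": 2, "y": -10, "z": 5, "rz": 0.164, "jaw": 0.47}
    - {"x": 4, "y": -20, "z": 10, "rz": 0.328, "jaw": 0.47}
    - {"x": 6, "y": -30, "z": 15, "rz": 0.492, "jaw": 0.47}
    - {"x": 8, "y": -40, "z": 20, "rz": 0.656, "jaw": 0.47}
    - {"x": 10, "y": -50, "z": 30, "rz": 0.82, "jaw": 0.47}
    - {"x": 12, "y": -60, "z": 40, "rz": 0.984, "jaw": 0.47}
    - {"x": 14, "y": -70, "z": 55, "rz": 1.148, "jaw": 0.47}
    - {"x": 16, "y": -80, "z": 70, "rz": 1.312, "jaw": 0.47}
    - {"x": 17.5, "y": -90, "z": 85, "rz": 1.476, "jaw": 0.47}
    - {"x": 17.5, "y": -95.5, "z": 100, "rz": 1.64, "jaw": 0.47}

```text
schema error: expected keys x, y, z, rx, ry, rz, jaw
```

Request:
step_arm:
  moves:
    - {"jaw": 0.47}
    - {"jaw": 0.47}
    - {"jaw": 0.47}

```text
schema error: expected keys x, y, z, rx, ry, rz, jaw
```

```bash
python3 - <<'E'
from ov import *
D=np.load("D.npy"); st=state(); print(st["clock"],st["tcp_pos"],st["ee_rot"],st["opening"],st["force"],w2d(D,st["tcp_pos"]))
for n,b,f in (("wrist",(0,0,640,480),1.2),("side",(200,120,400,290),4),("scene",(250,130,410,300),3.5)):
    s=optics.snapshot(n); cv2.imwrite(f"pics/{n}1.png",s["img"][:,:,::-1]); draw(s,D,f"pics/{n}1o.png",b,f)
E
```

```text
0.35 [5.49914412e+02 2.60815814e-02 2.31170343e+02] [-1.79979314e+02 -3.65453941e-03  9.00031843e+01] 85.12183656646906 [ 0.7450485   0.02334984 -0.29291616] [[ -6.25024311   9.09150985 231.17034282]]
```

View pics/wrist1o.png

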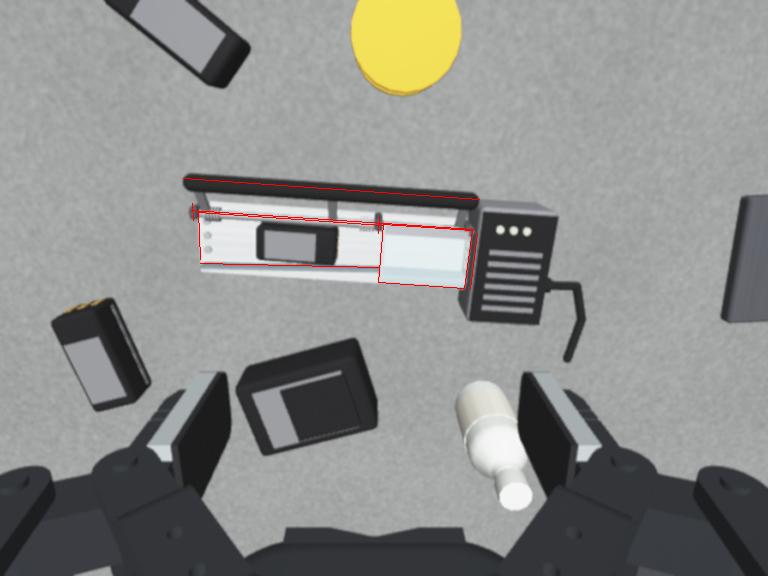

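View pics/side1o.png

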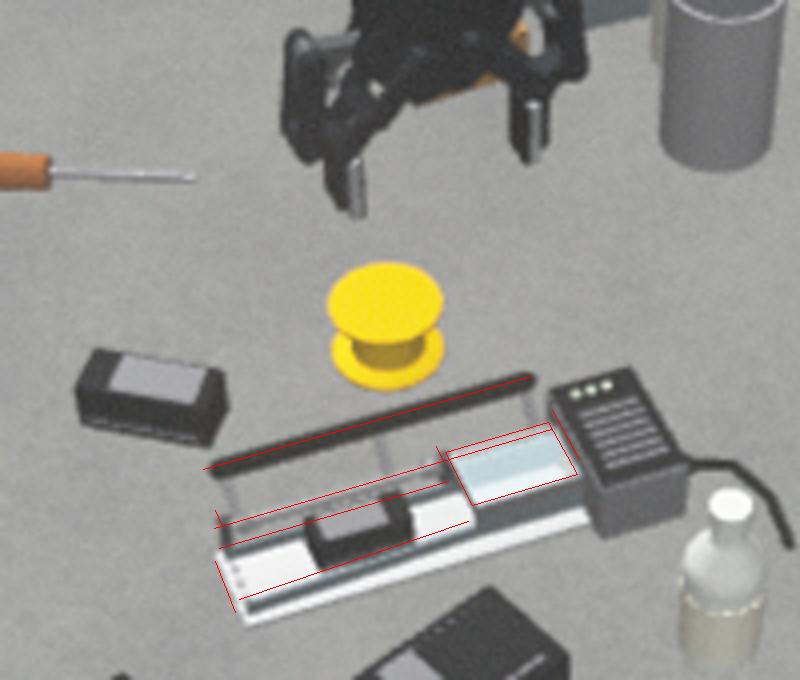

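The move was refused because each row needs all the keys. I'll send it again with complete rows.

Request:
step_arm:
  moves:
    - {"x": 2, "y": -10, "z": 5, "rx": 0, "ry": 0, "rz": 0.164, "jaw": 0.47}
    - {"x": 4, "y": -20, "z": 10, "rx": 0, "ry": 0, "rz": 0.328, "jaw": 0.47}
    - {"x": 6, "y": -30, "z": 15, "rx": 0, "ry": 0, "rz": 0.492, "jaw": 0.47}
    - {"x": 8, "y": -40, "z": 20, "rx": 0, "ry": 0, "rz": 0.656, "jaw": 0.47}
    - {"x": 10, "y": -50, "z": 30, "rx": 0, "ry": 0, "rz": 0.82, "jaw": 0.47}
    - {"x": 12, "y": -60, "z": 40, "rx": 0, "ry": 0, "rz": 0.984, "jaw": 0.47}
    - {"x": 14, "y": -70, "z": 55, "rx": 0, "ry": 0, "rz": 1.148, "jaw": 0.47}
    - {"x": 16, "y": -80, "z": 70, "rx": 0, "ry": 0, "rz": 1.312, "jaw": 0.47}
    - {"x": 17.5, "y": -90, "z": 85, "rx": 0, "ry": 0, "rz": 1.476, "jaw": 0.47}
    - {"x": 17.5, "y": -95.5, "z": 100, "rx": 0, "ry": 0, "rz": 1.64, "jaw": 0.47}

```text
clock: 1.75
tcp_pos: [454.1, 17.6, 131.0]
ee_rot: [180.0, -0.0, -4.3]
force: [0.5, 0.3, -0.5]
opening: 39.7
```

Request:
step_arm:
  moves:
    - {"x": 0, "y": 0, "z": 0, "rx": 0, "ry": 0, "rz": 0, "jaw": 0.47}
    - {"x": 0, "y": 0, "z": 0, "rx": 0, "ry": 0, "rz": 0, "jaw": 0.47}

```text
clock: 2.0
tcp_pos: [454.6, 17.5, 131.6]
ee_rot: [180.0, -0.1, -4.1]
force: [0.1, -0.9, 0.7]
opening: 40.0
```

```bash
python3 - <<'E'
from ov import *
D=np.load("D.npy"); st=state(); print(st["clock"],st["tcp_pos"],st["ee_rot"],st["opening"],st["force"],w2d(D,st["tcp_pos"]))
for n,b,f in (("wrist",(0,0,640,480),1.25),("side",(220,140,380,290),4),("scene",(250,130,410,300),3.5)):
    s=optics.snapshot(n); cv2.imwrite(f"pics/{n}1.png",s["img"][:,:,::-1]); draw(s,D,f"pics/{n}1o.png",b,f)
E
```

```text
2.0 [454.60933172  17.51944337 131.55389849] [ 1.79992865e+02 -6.99620022e-02 -4.09902636e+00] 39.975655599433345 [ 0.10377123 -0.90314194  0.70001072] [[-102.53018343   20.01163551  131.55389849]]
```

View pics/wrist1o.png

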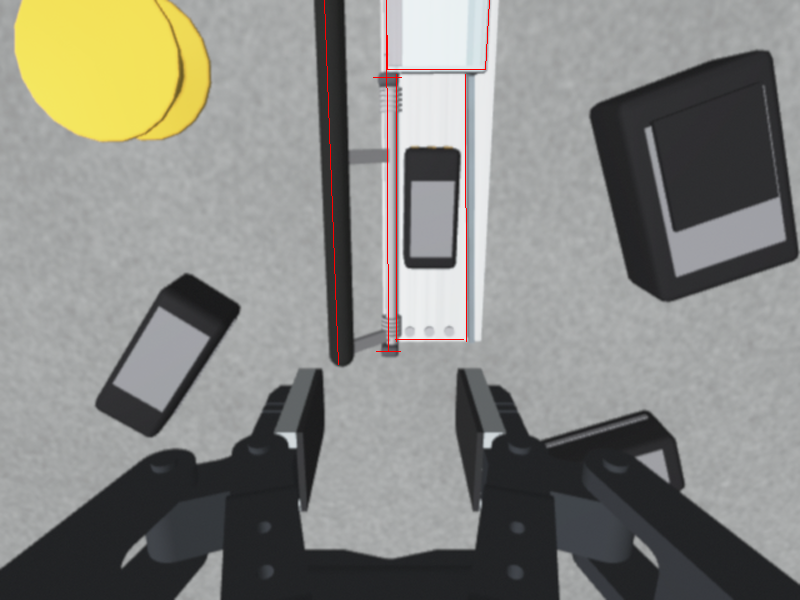

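View pics/side1o.png

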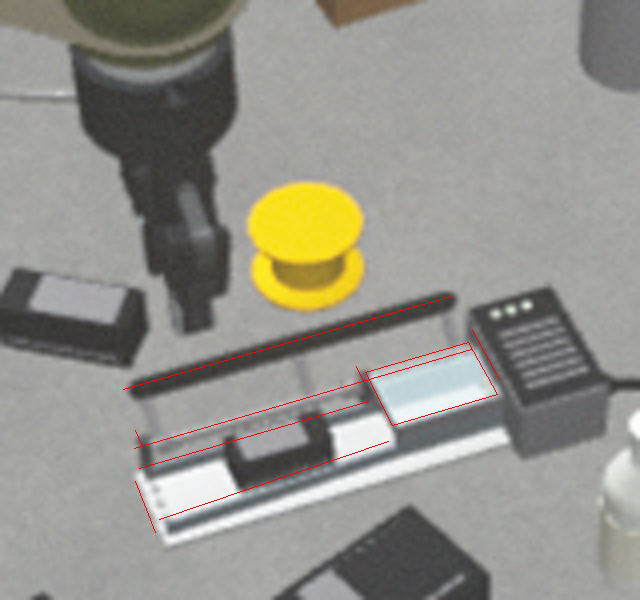

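View pics/scene1o.png

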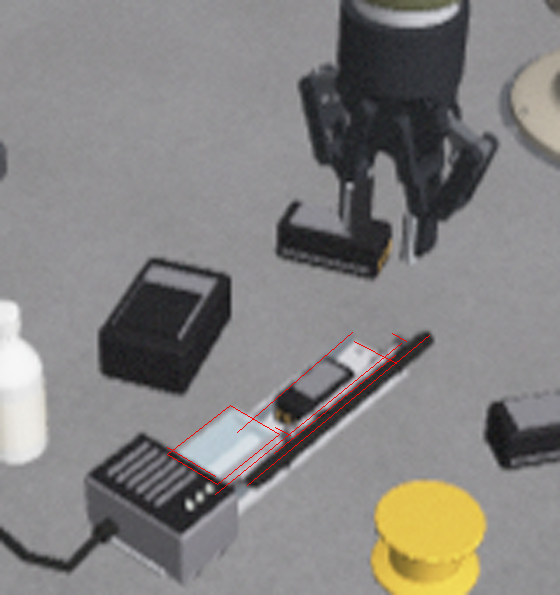

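```bash
python3 - <<'E'
from ov import *
D0=np.load("D.npy"); s=optics.snapshot("wrist"); st=state()
from scipy.spatial.transform import Rotation as R
Rt=R.from_euler("xyz",st["ee_rot"],degrees=True).as_matrix(); t=st["tcp_pos"]
# tip
px=np.array([[258.4,296],[365.6,295.2]])
f=lambda q:(proj(s,np.array([Rt@[q[0],-q[3]+q[2],-q[1]]+t,Rt@[q[0],q[3]+q[2],-q[1]]+t]))-px).ravel()
o=least_squares(f,[11,5,0,20]); print("tip xhalf,setback,yoff,halfopen",o.x,o.cost)
for sb in (0,3,6,9): print(sb,proj(s,np.array([Rt@[11,-20,-sb]+t,Rt@[11,20,-sb]+t])).round(1).tolist())
# dock refit
pts=np.array([[-131,44,49.5],[-131,20,35],[-3,20,35],[0,20,35],[0,-22,35],[-137,16,5],[-137,-22,5.]])
px=np.array([[272.8,292],[312,280.5],[311.5,61],[np.nan,57],[387.5,57],[np.nan,272],[np.nan,272]])
def g(q):
    e=proj(s,d2w(q,pts))-px
    # bar line point at row 0
    a,b=proj(s,d2w(q,np.array([[-131,44,49.5],[30,44,49.5]])))
    u=a[0]+(b[0]-a[0])*(0-a[1])/(b[1]-a[1])
    return np.nan_to_num(np.r_[e.ravel(),u-262.4,u-262.4])
o=least_squares(g,D0,x_scale=[1,1,.01]); print(o.x,np.degrees(o.x[2]),g(o.x).round(1)); D=o.x; np.save("D1.npy",D)
for c in [(404,268),(457,268),(405,149),(460,150)]:
    print("pack",w2d(D,ray(s,(c[0]/1.25,c[1]/1.25),29)).round(1))
print(w2d(D,t), np.degrees(D[2])-st["ee_rot"][2])
E
```

```text
tip xhalf,setback,yoff,halfopen [ -5.91104648 -29.77500585   0.73219936  24.61912326] 0.13913245171777047
0 [[257.3, 289.8], [363.0, 289.7]]
3 [[256.3, 293.3], [364.0, 293.2]]
6 [[255.2, 296.9], [365.0, 296.8]]
9 [[254.1, 300.6], [366.0, 300.5]]
[ 5.55149848e+02 -1.04141792e+01 -7.04685725e-02] -4.037551792612129 [-0.9 -0.2  0.1  1.2 -0.1  1.3  0.  -0.8  2.5 -1.1  0.   0.1  0.  -0.1
 -0.8 -0.8]
pack [[-88.8  13.1  29. ]]
pack [[-88.9 -12.9  29. ]]
pack [[-32.6  12.9  29. ]]
pack [[-33.2 -12.3  29. ]]
[[-102.42117839   20.81219344  131.40776768]] 0.16041567750243413
```

Dock pose: (555.1, −10.4), yaw −4.04°. The pack spans dock x ≈ −90 to −32, centred at y ≈ 0; its measured width of 26 mm matches the description. The fingertips sit about 5 mm above the TCP at this opening. I'm now descending with one finger over the bar and the other behind the pack.

Request:
step_arm:
  moves:
    - {"x": -3.5, "y": -1.2, "z": 15, "rx": 0, "ry": 0, "rz": 0, "jaw": 0.494}
    - {"x": -3.5, "y": -1.2, "z": 30, "rx": 0, "ry": 0, "rz": 0, "jaw": 0.494}
    - {"x": -3.5, "y": -1.2, "z": 45, "rx": 0, "ry": 0, "rz": 0, "jaw": 0.494}
    - {"x": -3.5, "y": -1.2, "z": 60, "rx": 0, "ry": 0, "rz": 0, "jaw": 0.494}
    - {"x": -3.5, "y": -1.2, "z": 60, "rx": 0, "ry": 0, "rz": 0, "jaw": 0.494}

```text
clock: 2.82
tcp_pos: [450.9, 19.1, 71.0]
ee_rot: [-180.0, 0.0, -4.2]
force: [-0.1, 0.7, 0.4]
opening: 42.1
```

```bash
python3 - <<'E'
from ov import *
D=np.load("D1.npy"); st=state(); print(st["clock"],st["opening"],st["force"],w2d(D,st["tcp_pos"]),st["ee_rot"])
for n,b,f in (("wrist",(0,0,640,480),1.25),("side",(220,140,380,290),4),("scene",(250,130,410,300),3.5)):
    s=optics.snapshot(n); draw(s,D,f"pics/{n}2o.png",b,f)
E
```

```text
2.825 42.067431461898366 [-0.1217881   0.73842474  0.43162156] [[-106.08235098   22.05252348   70.99232546]] [-1.79995582e+02  1.99701854e-02 -4.16307065e+00]
```

View pics/wrist2o.png

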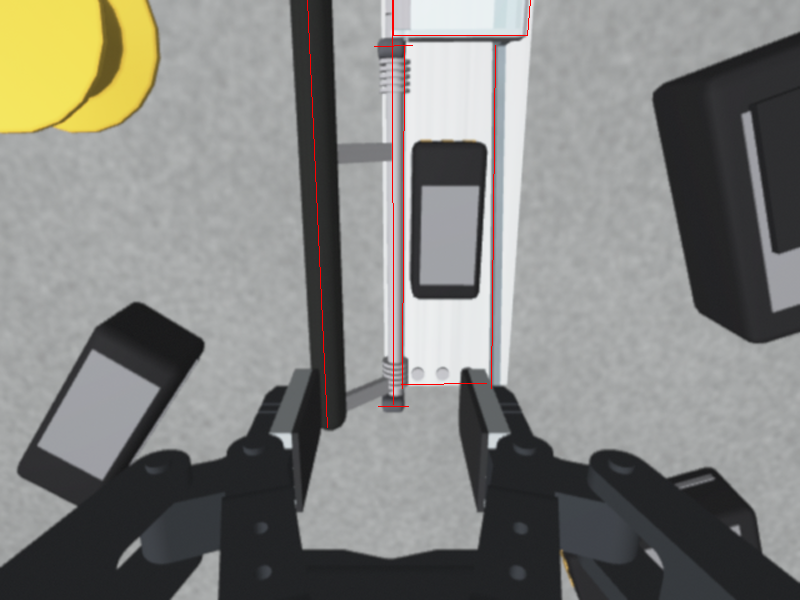

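View pics/side2o.png

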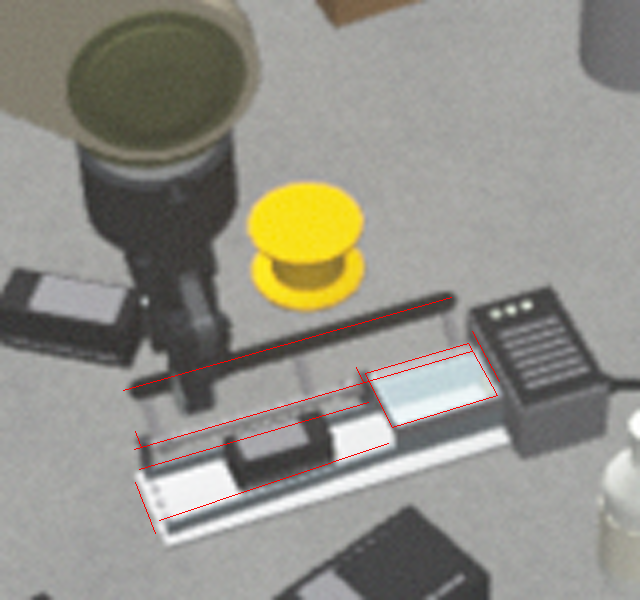

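View pics/scene2o.png

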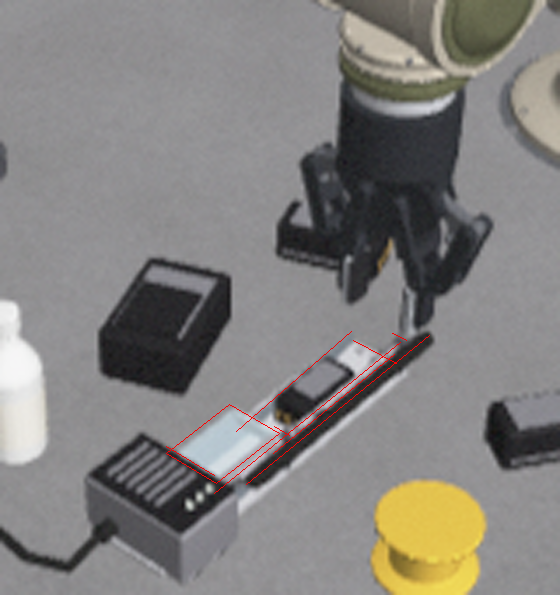

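The wrist view shows the left finger over the bar (about (310,375)) and the right finger over the channel behind the pack. I'll shift 1.5 mm right so the bar is better centred under the fingertip, then press down.

Request:
step_arm:
  moves:
    - {"x": 0, "y": 1.5, "z": 6, "rx": 0, "ry": 0, "rz": 0, "jaw": 0.494}
    - {"x": 0, "y": 1.5, "z": 14, "rx": 0, "ry": 0, "rz": 0, "jaw": 0.494}
    - {"x": 0, "y": 1.5, "z": 22, "rx": 0, "ry": 0, "rz": 0, "jaw": 0.494}
    - {"x": 0, "y": 1.5, "z": 30, "rx": 0, "ry": 0, "rz": 0, "jaw": 0.494}
    - {"x": 0, "y": 1.5, "z": 37, "rx": 0, "ry": 0, "rz": 0, "jaw": 0.494}
    - {"x": 0, "y": 1.5, "z": 44, "rx": 0, "ry": 0, "rz": 0, "jaw": 0.494}
    - {"x": 0, "y": 1.5, "z": 50, "rx": 0, "ry": 0, "rz": 0, "jaw": 0.494}
    - {"x": 0, "y": 1.5, "z": 55, "rx": 0, "ry": 0, "rz": 0, "jaw": 0.494}
    - {"x": 0, "y": 1.5, "z": 55, "rx": 0, "ry": 0, "rz": 0, "jaw": 0.494}

```text
clock: 4.1
tcp_pos: [451.7, 16.4, 16.9]
ee_rot: [179.9, -0.1, -4.1]
force: [-1.5, -7.8, 6.2]
opening: 42.2
```

```bash
python3 - <<'E'
from ov import *
D=np.load("D1.npy"); st=state(); print(st["clock"],st["opening"],st["force"],w2d(D,st["tcp_pos"]),st["ee_rot"])
for n,b,f in (("wrist",(0,0,640,480),1.25),("side",(220,140,380,290),4),("scene",(250,130,410,300),3.5)):
    s=optics.snapshot(n); x0,y0,x1,y1=b
    cv2.imwrite(f"pics/{n}3.png",cv2.resize(s["img"][y0:y1,x0:x1,::-1],None,fx=f,fy=f,interpolation=cv2.INTER_CUBIC))
E
```

```text
4.1 42.15692372834669 [-1.5103963  -7.79449127  6.24924329] [[-105.09276674   19.43685003   16.87547951]] [ 1.79883667e+02 -1.36938209e-01 -4.14846879e+00]
```

View pics/wrist3.png

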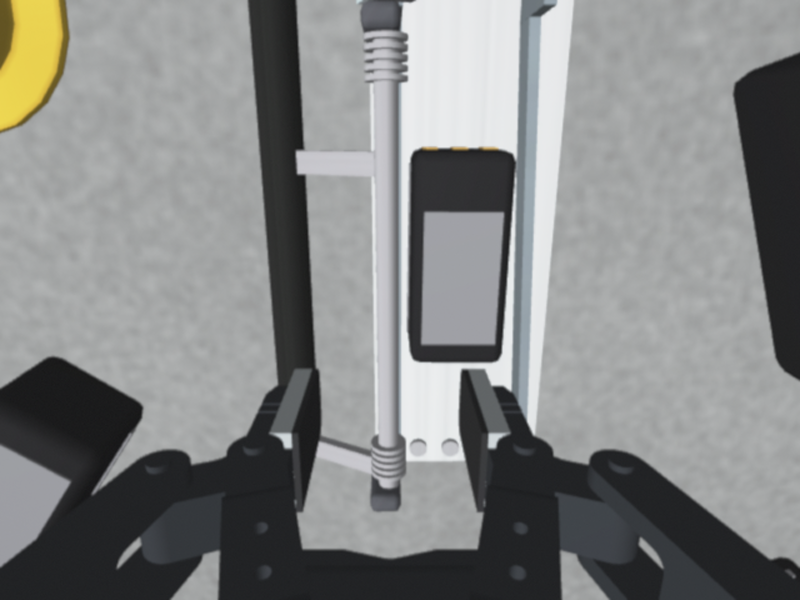

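View pics/side3.png

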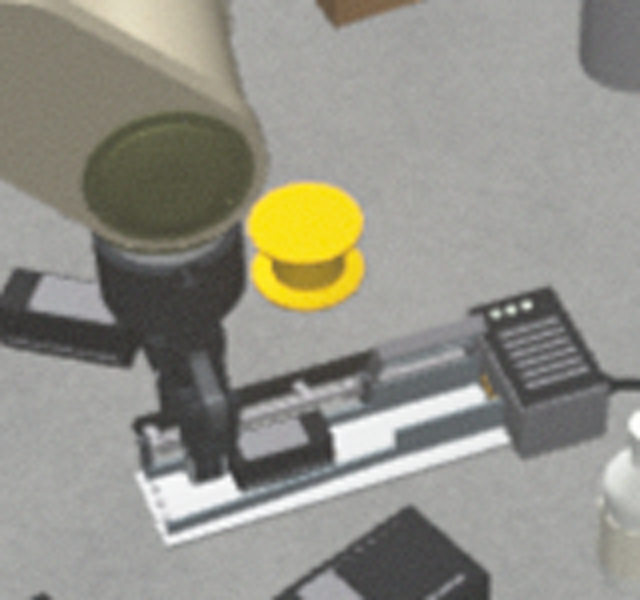

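View pics/scene3.png

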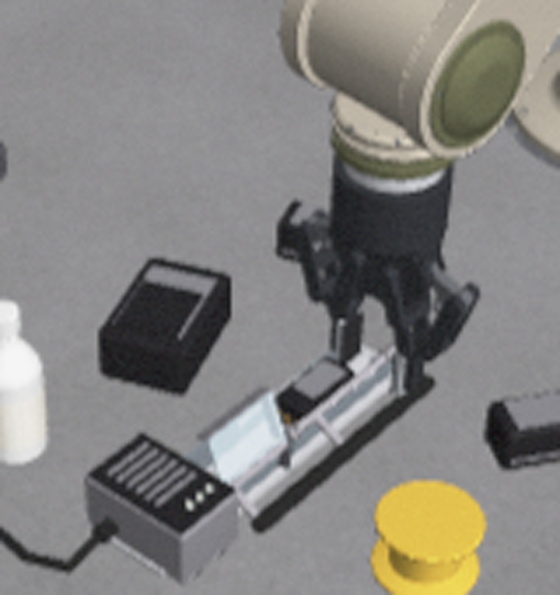

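The cover is open and the pack hasn't moved. The sideways force of −7.8 N means the fingertip sits on the bar's inner flank, so I'm moving a little outward and deeper.

Request:
step_arm:
  moves:
    - {"x": 0, "y": -2, "z": 0, "rx": 0, "ry": 0, "rz": 0, "jaw": 0.494}
    - {"x": 0, "y": -3, "z": 2, "rx": 0, "ry": 0, "rz": 0, "jaw": 0.494}
    - {"x": 0, "y": -3, "z": 5, "rx": 0, "ry": 0, "rz": 0, "jaw": 0.494}
    - {"x": 0, "y": -3, "z": 7, "rx": 0, "ry": 0, "rz": 0, "jaw": 0.494}
    - {"x": 0, "y": -3, "z": 7, "rx": 0, "ry": 0, "rz": 0, "jaw": 0.494}

```text
clock: 4.88
tcp_pos: [452.5, 18.7, 11.3]
ee_rot: [179.8, -0.3, -4.1]
force: [-4.5, -6.3, 24.7]
opening: 42.1
```

```bash
cat > look.py <<'E'
from ov import *
import sys
k=sys.argv[1]
D=np.load("D1.npy"); st=state(); print(st["clock"],st["opening"],"F dock",w2d((0,0,D[2]),st["force"]).round(1),w2d(D,st["tcp_pos"]).round(1),st["ee_rot"].round(2))
for n,b,f in (("wrist",(0,0,640,480),1.25),("side",(220,140,380,290),4),("scene",(250,130,410,300),3.5)):
    s=optics.snapshot(n); x0,y0,x1,y1=b
    cv2.imwrite(f"pics/{n}{k}.png",cv2.resize(s["img"][y0:y1,x0:x1,::-1],None,fx=f,fy=f,interpolation=cv2.INTER_CUBIC))
E
python3 look.py 4
```

```text
4.875 42.1341776180961 F dock [[-4.  -6.6 24.7]] [[-104.4   21.9   11.3]] [179.82  -0.28  -4.13]
```

View pics/wrist4.png

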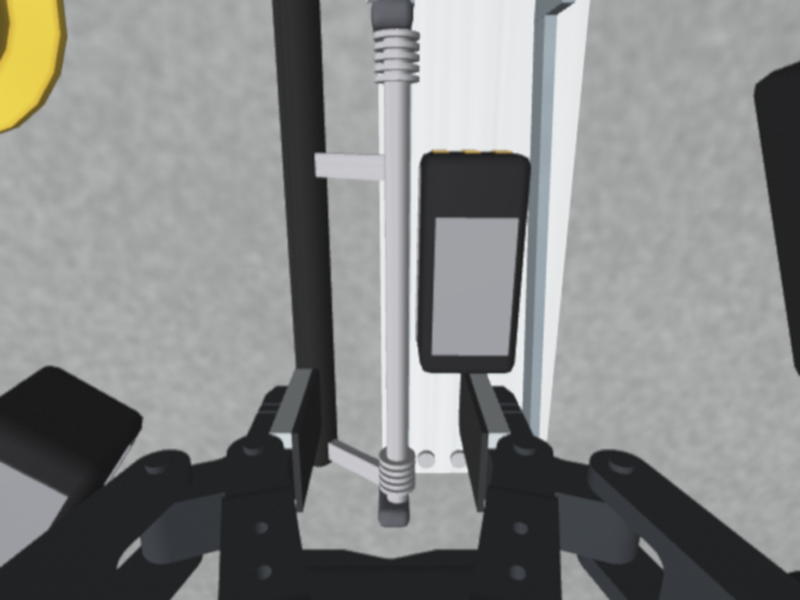

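View pics/scene4.png

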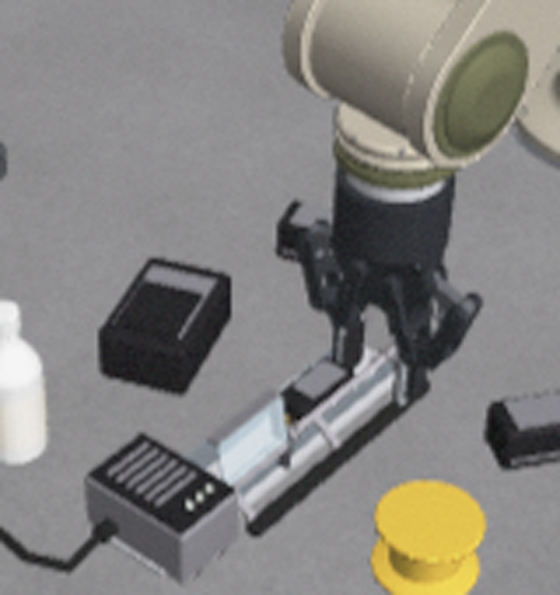

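The 24.7 N upward force means the cover is at its stop. I'll ease up 1.5 mm and start sliding along the bar, pushing the pack.

Request:
step_arm:
  moves:
    - {"x": 0, "y": 0.3, "z": -1.5, "rx": 0, "ry": 0, "rz": 0, "jaw": 0.494}
    - {"x": 3, "y": 0.5, "z": -1.5, "rx": 0, "ry": 0, "rz": 0, "jaw": 0.494}
    - {"x": 8, "y": 0.5, "z": -1.5, "rx": 0, "ry": 0, "rz": 0, "jaw": 0.494}
    - {"x": 13, "y": 0.5, "z": -1.5, "rx": 0, "ry": 0, "rz": 0, "jaw": 0.494}
    - {"x": 18, "y": 0.5, "z": -1.5, "rx": 0, "ry": 0, "rz": 0, "jaw": 0.494}
    - {"x": 23, "y": 0.5, "z": -1.5, "rx": 0, "ry": 0, "rz": 0, "jaw": 0.494}
    - {"x": 28, "y": 0.5, "z": -1.5, "rx": 0, "ry": 0, "rz": 0, "jaw": 0.494}
    - {"x": 33, "y": 0.5, "z": -1.5, "rx": 0, "ry": 0, "rz": 0, "jaw": 0.494}
    - {"x": 35, "y": 0.5, "z": -1.5, "rx": 0, "ry": 0, "rz": 0, "jaw": 0.494}

```text
clock: 6.15
tcp_pos: [487.8, 15.7, 13.0]
ee_rot: [179.8, -0.3, -4.1]
force: [-2.3, 0.5, 5.1]
opening: 42.6
```

```bash
python3 look.py 5
```

```text
6.15 42.564787155771306 F dock [[-2.4  0.3  5.1]] [[-69.   21.3  13. ]] [179.82  -0.3   -4.13]
```

View pics/wrist5.png

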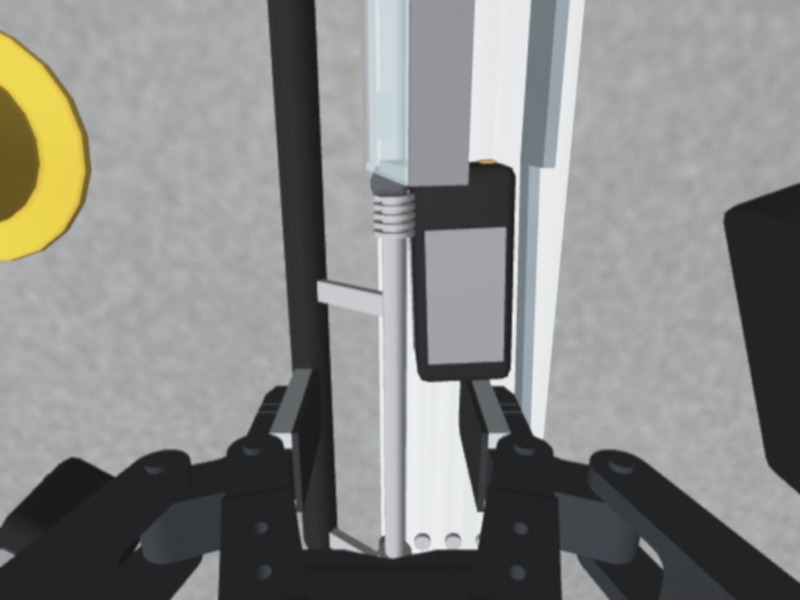

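View pics/scene5.png

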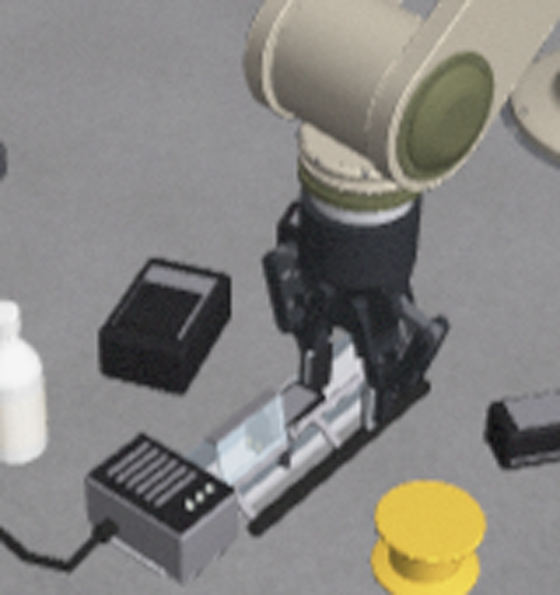

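The pack is sliding straight along the channel, its rear edge at the right fingertip (row 378) and its front now under the open cover. Continuing.

Request:
step_arm:
  moves:
    - {"x": 5, "y": 0, "z": 0.5, "rx": 0, "ry": 0, "rz": 0, "jaw": 0.494}
    - {"x": 10, "y": 0, "z": 0.5, "rx": 0, "ry": 0, "rz": 0, "jaw": 0.494}
    - {"x": 15, "y": 0, "z": 0.5, "rx": 0, "ry": 0, "rz": 0, "jaw": 0.494}
    - {"x": 20, "y": 0, "z": 0.5, "rx": 0, "ry": 0, "rz": 0, "jaw": 0.494}
    - {"x": 25, "y": 0, "z": 0.5, "rx": 0, "ry": 0, "rz": 0, "jaw": 0.494}
    - {"x": 30, "y": 0, "z": 0.5, "rx": 0, "ry": 0, "rz": 0, "jaw": 0.494}
    - {"x": 35, "y": 0, "z": 0.5, "rx": 0, "ry": 0, "rz": 0, "jaw": 0.494}
    - {"x": 40, "y": 0, "z": 0.5, "rx": 0, "ry": 0, "rz": 0, "jaw": 0.494}
    - {"x": 45, "y": 0, "z": 0.5, "rx": 0, "ry": 0, "rz": 0, "jaw": 0.494}

```text
clock: 7.42
tcp_pos: [533.1, 12.4, 12.9]
ee_rot: [179.8, -0.4, -4.1]
force: [-3.0, 0.7, 4.4]
opening: 42.4
```

```bash
python3 look.py 6
```

```text
7.425 42.43059223453509 F dock [[-3.1  0.5  4.4]] [[-23.6  21.2  12.9]] [179.82  -0.35  -4.14]
```

View pics/wrist6.png

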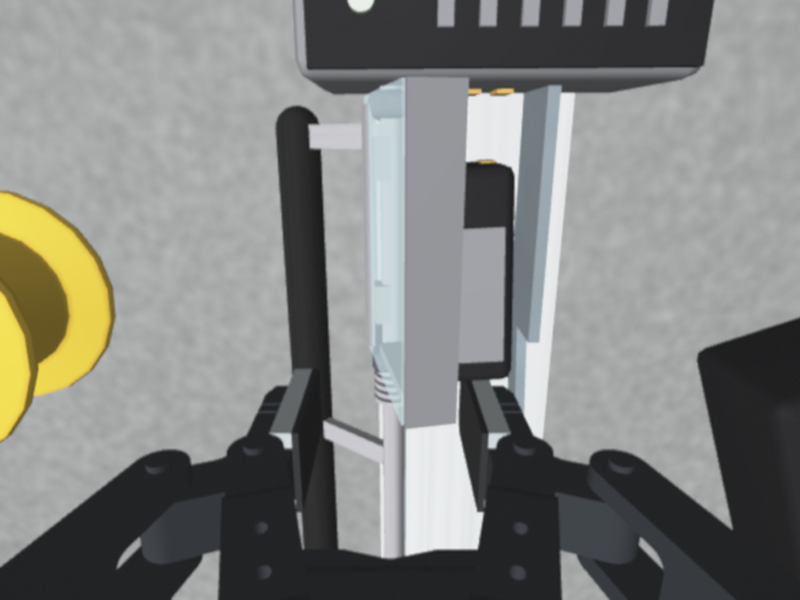

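View pics/side6.png

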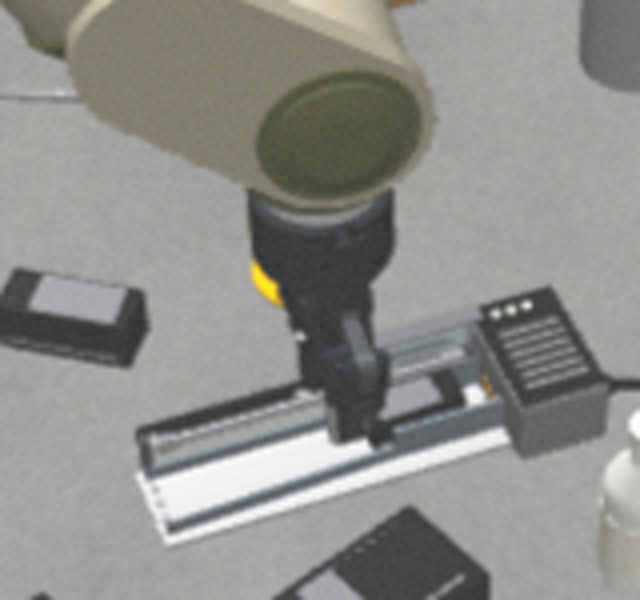

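The cover edge (px 465) clears the pushing finger by a few mm, and the pack front has about 18 mm to go. Pushing the rest slowly.

Request:
step_arm:
  moves:
    - {"x": 4, "y": 0.8, "z": 0.5, "rx": 0, "ry": 0, "rz": 0, "jaw": 0.494}
    - {"x": 8, "y": 0.8, "z": 0.5, "rx": 0, "ry": 0, "rz": 0, "jaw": 0.494}
    - {"x": 12, "y": 0.8, "z": 0.5, "rx": 0, "ry": 0, "rz": 0, "jaw": 0.494}
    - {"x": 14, "y": 0.8, "z": 0.5, "rx": 0, "ry": 0, "rz": 0, "jaw": 0.494}
    - {"x": 16, "y": 0.8, "z": 0.5, "rx": 0, "ry": 0, "rz": 0, "jaw": 0.494}
    - {"x": 17, "y": 0.8, "z": 0.5, "rx": 0, "ry": 0, "rz": 0, "jaw": 0.494}

```text
clock: 8.32
tcp_pos: [550.5, 10.3, 12.7]
ee_rot: [179.8, -0.4, -4.2]
force: [-5.0, 0.9, 4.9]
opening: 42.0
```

```bash
python3 look.py 7
```

```text
8.325 42.01822377968595 F dock [[-5.1  0.5  4.9]] [[-6.1 20.3 12.7]] [179.82  -0.45  -4.16]
```

View pics/wrist7.png

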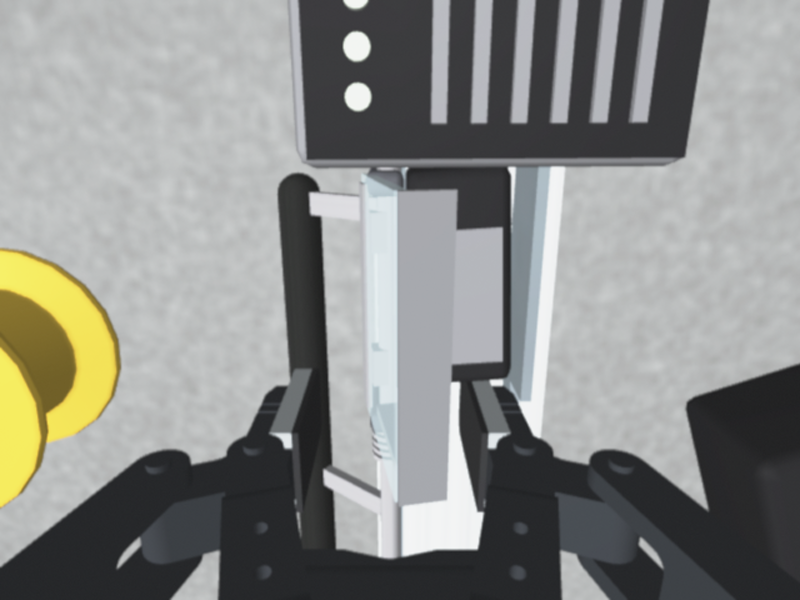

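The pack front is at the housing edge (row 165), but Fx is only −5 N. I'll push on in small steps until the contacts push back.

Request:
step_arm:
  moves:
    - {"x": 1, "y": 0, "z": 0.3, "rx": 0, "ry": 0, "rz": 0, "jaw": 0.494}
    - {"x": 2, "y": 0, "z": 0.3, "rx": 0, "ry": 0, "rz": 0, "jaw": 0.494}
    - {"x": 2, "y": 0, "z": 0.3, "rx": 0, "ry": 0, "rz": 0, "jaw": 0.494}

```text
clock: 8.85
tcp_pos: [550.6, 10.3, 12.3]
ee_rot: [179.8, -0.2, -4.1]
force: [-11.6, -0.9, 10.4]
opening: 42.0
```

The TCP stopped while Fx rose to −11.6 N, so the pack is against the stop. A quick look before I withdraw.

```bash
python3 look.py 8
```

```text
8.85 41.99329081496504 F dock [[-11.5  -1.8  10.4]] [[-6.  20.3 12.3]] [179.82  -0.2   -4.15]
```

View pics/side8.png

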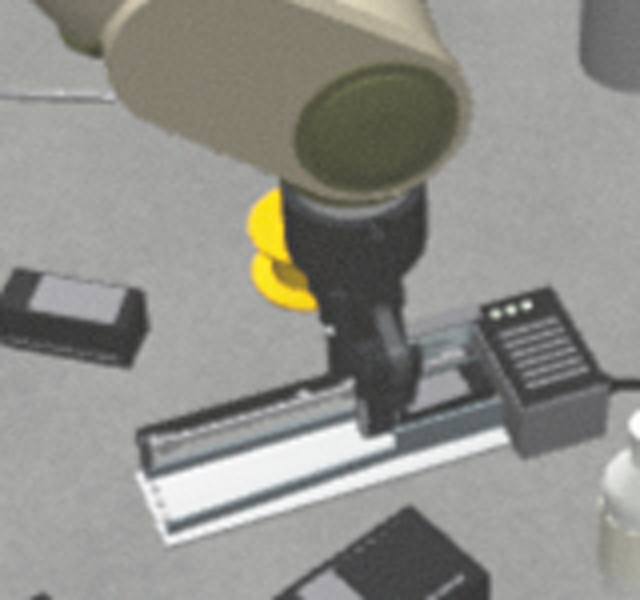

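View pics/wrist8.png

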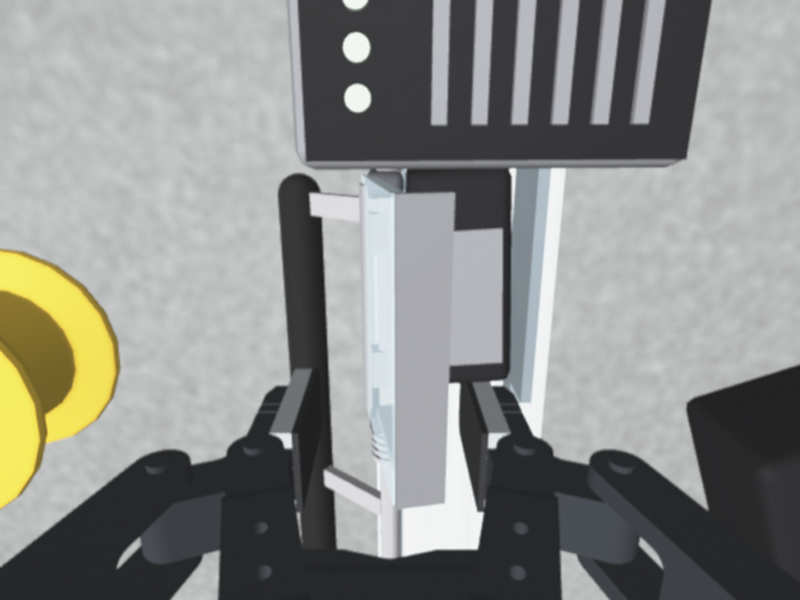

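The pack is home, its rear edge just inside the doorway. I'm drawing back with the bar held, then rising gently so the cover shuts.

Request:
step_arm:
  moves:
    - {"x": -4, "y": 0, "z": 0, "rx": 0, "ry": 0, "rz": 0, "jaw": 0.494}
    - {"x": -10, "y": 0, "z": 0, "rx": 0, "ry": 0, "rz": 0, "jaw": 0.494}
    - {"x": -16, "y": 0, "z": 0, "rx": 0, "ry": 0, "rz": 0, "jaw": 0.494}
    - {"x": -22, "y": 0, "z": 0, "rx": 0, "ry": 0, "rz": 0, "jaw": 0.494}
    - {"x": -25, "y": 0, "z": -3, "rx": 0, "ry": 0, "rz": 0, "jaw": 0.494}
    - {"x": -25, "y": 0, "z": -10, "rx": 0, "ry": 0, "rz": 0, "jaw": 0.494}
    - {"x": -25, "y": 0, "z": -17, "rx": 0, "ry": 0, "rz": 0, "jaw": 0.494}
    - {"x": -25, "y": 0, "z": -24, "rx": 0, "ry": 0, "rz": 0, "jaw": 0.494}
    - {"x": -25, "y": 0, "z": -31, "rx": 0, "ry": 0, "rz": 0, "jaw": 0.494}
    - {"x": -25, "y": 0, "z": -38, "rx": 0, "ry": 0, "rz": 0, "jaw": 0.494}

```text
clock: 10.25
tcp_pos: [525.6, 12.3, 50.6]
ee_rot: [179.8, -0.2, -4.2]
force: [-0.2, 0.6, 0.5]
opening: 41.9
```

Request:
step_arm:
  moves:
    - {"x": 0, "y": 0, "z": -7, "rx": 0, "ry": 0, "rz": 0, "jaw": 0.494}
    - {"x": 0, "y": 0, "z": -20, "rx": 0, "ry": 0, "rz": 0, "jaw": 0.494}
    - {"x": 0, "y": 0, "z": -40, "rx": 0, "ry": 0, "rz": 0, "jaw": 0.494}
    - {"x": 0, "y": 0, "z": -60, "rx": 0, "ry": 0, "rz": 0, "jaw": 0.494}
    - {"x": -20, "y": 0, "z": -85, "rx": 0, "ry": 0, "rz": 0, "jaw": 0.494}
    - {"x": -40, "y": 0, "z": -110, "rx": 0, "ry": 0, "rz": 0, "jaw": 0.494}
    - {"x": -40, "y": 0, "z": -120, "rx": 0, "ry": 0, "rz": 0, "jaw": 0.494}
    - {"x": -40, "y": 0, "z": -120, "rx": 0, "ry": 0, "rz": 0, "jaw": 0.494}
    - {"x": -40, "y": 0, "z": -120, "rx": 0, "ry": 0, "rz": 0, "jaw": 0.494}

```text
clock: 11.38
tcp_pos: [485.5, 15.6, 169.7]
ee_rot: [179.8, -0.1, -4.2]
force: [-0.4, -0.1, -0.3]
opening: 42.4
```

```bash
python3 look.py 9
```

```text
11.375 42.369956524167065 F dock [[-0.4 -0.2 -0.3]] [[-71.3  21.  169.7]] [ 1.7985e+02 -1.3000e-01 -4.1600e+00]
```

View pics/side9.png

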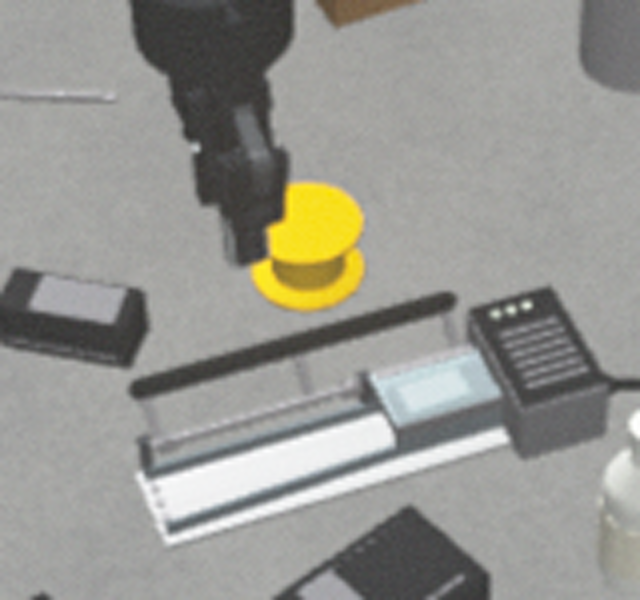

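View pics/wrist9.png

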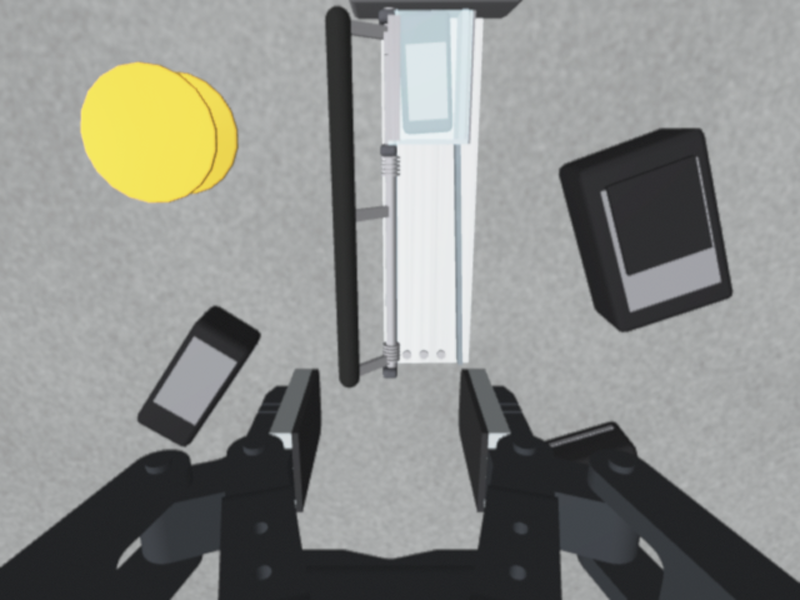

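View pics/scene9.png

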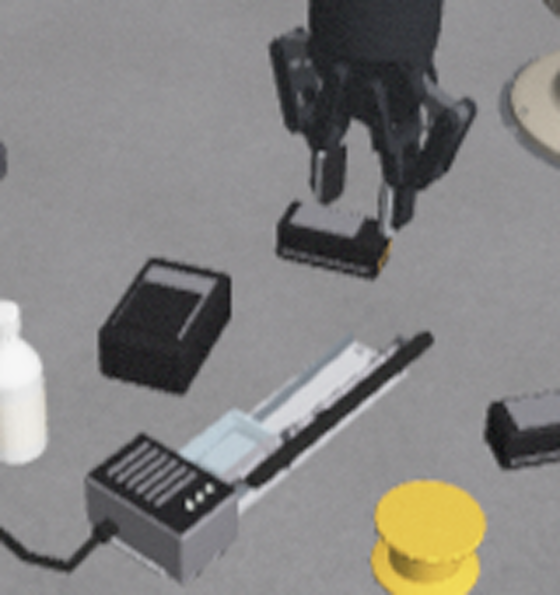

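The cover is shut over the pack and nothing touches the robot. I'll check the rear edge numerically, then hand in.

```bash
python3 - <<'E'
from h import *
D=np.load("D1.npy"); s=optics.snapshot("wrist")
for c,z in [((428,133),29),((428,143),35)]: print(w2d(D,ray(s,(c[0]/1.25,c[1]/1.25),z)).round(1))
print(ticket.close_job())
E
```

```text
[[ 5.1 -0.3 29. ]]
[[ 0.2  0.  35. ]]
the job is handed in; nothing more can be done
None
```

The pack is in the charging bay with the cover shut over it, and I have handed the job in. No verdict was reported.

- **What I did:** I pressed the side bar down with the left fingertip until the cover hit its stop. With the bar held, the right fingertip pushed the pack along the ledge until it met the contacts. I then drew back, let the cover close and moved clear. The job was handed in at about 11.5 s.
- **Pack home:** On the last push the arm stopped moving and the force along the loading direction rose from about 5 N to 11.6 N. The last picture put the pack's rear edge at dock x ≈ 5 mm; it should be 6 mm when fully home, so this is within the calibration.
- **Cover and robot:** The cover looks fully shut and the pack sits level under it. The tool force was about 0 N with the arm well clear.
- **Bystanders:** The reel, glue bottle and lamp brick look unmoved in the last pictures. I did not look at the driver, jar, torch and carton again, but the arm stayed over the dock.
- **What disagreed:** The side and scene cameras differed from the wrist camera by 2–3 mm, so I worked from the wrist camera. My first press landed on the bar's inner side, and I moved the finger 3 mm outward to correct it. My first two move calls were refused for missing keys and moved nothing.

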